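Load and stack the turbo transport frames

TASK

Set the turbocharger bearing housing down gently, upright on the round rubber pad in the middle of the low base frame. Then pick up the stacking frame by its handle and lower it gently over the housing so that all four corner posts go fully home in the base frame's corner sockets, and let go. Leave the other things on the bench where they are.

Things in the scene. Friction and masses are not known exactly. Their poses are not given: they have to be found in the camera images.
- base: Base frame: grey steel plate bolted to the bench, 236 x 186 mm (x, y), 14 mm thick; place and yaw vary. Open square sockets at its corners, centres x = +-92, y = +-67 mm, inside 22 x 22 mm; floor = plate's top, 14 mm above the bench; straight walls 24 mm high, then flared lips about 30 mm wide at the mouth, tops 47 mm above the bench. Origin: centre of the underside; x along the long side, z up.
- base_pad (a point): Centre of the top face of the round black rubber pad in the middle of the base frame's plate: 100 mm diameter, 3 mm thick, its top 17 mm above the bench. Axes as base.
- frame_mid (a point): Centre of the loose stacking frame (0.65 kg), 80 mm above its feet. Open grey steel deck 204 x 154 mm (x, y), underside 95 mm above the feet, on four round 16 mm posts at x = +-92, y = +-67 mm, feet tapered to 10 mm. 160 mm high overall. x along the long side, z up; fits either way round. Fully home, this point is over the base's centre, 94 mm above the bench.
- frame_handle (a point): Middle of the stacking frame's handle, a straight steel bar above the deck along the frame's x: 18 mm wide (y), 16 mm high, 198 mm long, an upright at each end. This point is the bar's centre, 152 mm above the feet (72 mm above frame_mid), 47 mm above the deck's top; held here the frame hangs level. Axes as frame_mid.
- housing_mid (a point): Centre, half-way up, of the loose dark cast-iron bearing housing (about 0.5 kg), 70 mm high, standing on its foot flange: flange 76 mm diameter and 12 mm thick, a short cone, then a plain cylinder of 46 mm diameter from 24 to 70 mm above the foot, which can be gripped at any yaw. This point is 35 mm above the foot; z is its axis, up.
- adapter: Bystander, leave alone: black flange ring lying flat, 130 mm diameter, 16 mm thick. Origin: centre of the underside.
- bin: Bystander, leave alone: empty open red plastic bin 120 x 160 x 60 mm. Origin: centre of the underside.
- wrench: Bystander, leave alone: steel wrench lying flat on the bench. Origin: under its middle.
- can: Bystander, leave alone: white can, 64 mm diameter, 150 mm high, standing. Origin: centre of the underside.

How it is judged:
On the way, in this order (a step that is already met when the one before it is completed fails the run):
1. the housing stands upright on the base frame's pad, released (horizontal distance between housing_mid and base_pad below 0.02 m and z of housing_mid in the frame of base below 0.056 m and angle between housing_mid's own z axis and vertical below 0.08 rad and contact force between the fingers and housing below 0.1 N), for 0.2 s.
2. the stacking frame's four posts are fully home in the base frame's sockets (horizontal distance between frame_mid and base below 0.008 m and z of frame_mid in the frame of base below 0.097 m and angle between the x axis of frame_mid and the x axis of base, either way round below 0.1 rad and angle between frame_mid's own z axis and vertical below 0.03 rad), for 0.2 s.
At the end, for the whole second after the job is handed in: Housing upright within 0.08 rad on the pad, within 20 mm of its centre, foot within 4 mm of it; stacking frame over it, level within 0.03 rad, within 8 mm of the base's centre and parallel within 0.1 rad, posts within 3 mm of the socket floors; both at rest (all of step 2 and horizontal distance between housing_mid and base_pad below 0.02 m and z of housing_mid in the frame of base below 0.056 m and angle between housing_mid's own z axis and vertical below 0.08 rad and linear speed of each of frame, housing below 0.02 m/s); the robot touches nothing.
It fails at once if the stacking frame is dropped or slammed into the base frame (faster than 0.5 m/s within 50 mm of home) (horizontal distance between frame_mid and base below 0.04 m and z of frame_mid in the frame of base below 0.144 m and linear speed of frame above 0.5 m/s).
It fails at once if the housing is dropped or slammed on the base frame (faster than 0.5 m/s within 30 mm of the pad) (horizontal distance between housing_mid and base_pad below 0.06 m and z of housing_mid in the frame of base below 0.082 m and linear speed of housing above 0.5 m/s).
It fails at once if a bystander is moved by more than 30 mm (distance of any of adapter, bin, wrench, can from where it was at the start of the episode above 0.03 m).
It also fails if it takes over 59 s, if anything falls off the work surface, if the arm or the gripper's body presses on something with over 40 N, if the wrist force passes 120 N, or if a joint passes its speed limit or range.

ROBOT

A 6-joint arm with a two-finger parallel gripper is mounted at the origin on the work surface. World frame = base frame: x ahead of the robot, y to its left, z up, the work surface at z = 0. Lengths are in m, angles in rad, forces in N, time in s.
With the tool pointing down it reaches from about 0.35 to 0.925 m from the base axis. Payload 6.4 kg.
Tool frame: the origin (TCP) lies at the very end of the fingers, on their centre line; the grasp point (between the pads) lies 19 mm behind it; z points along the fingers, y is the line along which they close (so a half turn about z gives the same grasp; the last joint's range is limited). The gripper opens to 85 mm and grips with 20 to 120 N. Pads are 22 mm wide; open, the fingers measure 114 mm over their backs; the gripper's body (76 mm by 85 mm) begins 54 mm behind the grasp point. The pads swing forward as they close: fully open they stand 13 mm farther back than shut.
Start: joints at [-1.476, 0.245, 1.558, -0, 1.339, -0.174], TCP at [0.173, -0.627, 0.231] pointing down, gripper open.
Joint ranges: [-3.13, 3.13], [-1.02, 2.26], [0.13, 2.54], [-0.95, 4.09], [0.21, 2.88], [-2.74, 2.74]. Speed limits (rad/s): [2.57, 2.57, 3.14, 3.14, 3.14, 3.14].

INTERFACE

Orientations are given as a unit quaternion [w, x, y, z].
In Python, from plant import * gives the robot as it stands. The module is installed in compiled form; this text tells all that it offers.
- The arm moves only by the shell command python3 -m handwheel 'ROWS'. ROWS is JSON, a list that holds one entry, the list of rows, each a list of 7 numbers: the closure, from -1 (fully open) to 1 (shut), so that 0 is half open, then the shift along the tool's x, y, z in mm, then the turn, a rotation vector about the tool's x, y, z in degrees. A call has 1 to 12 rows; each row is the pose to reach, as a shift and turn from the pose commanded when the call began, along the tool's axes at that moment; what a row does not reach only later rows make up. A row lasts 1/12 s, in which the tool goes at most 41.7 mm and 7.16 degrees, less where a joint would pass 70% of its speed; a pose out of reach is approached as far as the arm can. A call with a gripper value outside its range is refused whole. The fingers move at their own pace and stop on an object; the grip force is fixed at half the most. Time passes only in rows, so rows that repeat a pose let the fingers close. It gives the time, the measured TCP pose, the force, the opening and the grip force at its end, in the units of the state.
- observe(): the state, without advancing time (a new reading comes with each control period).
- get_image(name): name is "scene" or "top" or "wrist"; returns the picture (420x560x3 uint8, red, green, blue); there is no depth.
- camera_params(name): a dict with "intrinsics" (3x3 intrinsics, pixels), "k1" (the pictures are not rectified: a ray, as slopes to the right and down, at radius r is drawn at 1 + k1 r^2 times it, then the intrinsics apply), "T" (4x4, takes a point from camera to world coordinates); the wrist camera has in their place "mount" (4x4, takes a point from camera to tool coordinates, whose origin is the TCP and whose axes are the flange's). Camera axes: x right, y up, looking along -z (the intrinsics and any distortion apply to the point x, -y, -z); pixel columns grow to the right and rows downward; lengths in m; the calibration is good to about 2 mm. A picture is of the moment at which its call begins: read the wrist's pose just before it. camera_params takes no time and is no camera call.
- finish_job(): hands the job in; it is judged then, once.
The state is a dict: "time_s": time; "joint_pos": joint angles; "dq": joint speeds; "tau": joint torques, N m; "eef_pos": TCP position; "tool_rot": TCP orientation; "wrist_force": force on the tool from outside, world axes, zero at the start; "wrist_torque": the same for the moment, N m; "gripper_width": finger opening in m; "gripper_force": force on a finger pad.
Only numpy, scipy, OpenCV 4.12 (cv2) and the standard library are available. Lean on these libraries where they do the work, as an engineer would, in place of code of your own. Each camera call takes 0.05 s, during which the arm holds its last target. There are 200 camera calls.

## Working session

There is one attempt and no reset: what is moved stays moved. The work goes in short steps, Python scripts to look and compute and a shell command to move; the robot and the scene stay as the last step left them, time stands still between calls to the robot, and variables do not carry over. Pictures are saved under pics/ and viewed, at most 10 in all, crops included, and the job is handed in when it is done.

```bash
mkdir -p pics; cat > h.py <<'E'
from plant import *
import numpy as np, cv2
from scipy.spatial.transform import Rotation as R
def Rq(q): return R.from_quat([q[1],q[2],q[3],q[0]])
def cam(name):
    p=camera_params(name)
    if name=="wrist":
        s=observe(); T=np.eye(4); T[:3,:3]=Rq(s["tool_rot"]).as_matrix(); T[:3,3]=s["eef_pos"]
        return np.array(p["intrinsics"]),p["k1"],T@np.array(p["mount"])
    return np.array(p["intrinsics"]),p["k1"],np.array(p["T"])
def p2w(c,uv,z):
    K,k,T=c; o=[]
    u=cv2.undistortPoints(np.array(uv,float).reshape(-1,1,2),K,np.array([k,0,0,0,0.]))[:,0]
    for (a,b),zz in zip(u,np.broadcast_to(z,len(u))):
        d=T[:3,:3]@[a,-b,-1]; o.append(T[:3,3]+d*(zz-T[2,3])/d[2])
    return np.array(o)
def w2p(c,P):
    K,k,T=c; q=(np.array(P)-T[:3,3])@T[:3,:3]; q=q*[1,-1,-1]
    return cv2.projectPoints(q,np.zeros(3),np.zeros(3),K,np.array([k,0,0,0,0.]))[0][:,0]
def snap(name,f):
    c=cam(name); im=get_image(name); cv2.imwrite("pics/"+f,im[:,:,::-1]); return c,im
E
python3 - <<'E'
from h import *
s=observe(); print(s)
for n in("top","scene"):
    c,im=snap(n,n+"0.png"); print(n,c[0].tolist(),c[1],c[2].round(3).tolist())
print(camera_params("wrist"))
E
```

```text
{'time_s': 0.0, 'joint_pos': array([-1.47611840e+00,  2.45817855e-01,  1.55906699e+00,  1.38339677e-05,
        1.33870027e+00, -1.74099097e-01]), 'dq': array([ 0.0020404 ,  0.00074356, -0.00159701,  0.00013627,  0.00056289,
       -0.00010477]), 'tau': array([-3.75363834e-04, -4.29507709e+01, -3.26126146e+01, -2.27975065e-04,
        5.16728178e-03, -1.30759736e-05]), 'eef_pos': array([ 0.17256307, -0.62607326,  0.23014943]), 'tool_rot': array([-9.95174482e-04,  9.90983169e-01,  1.33982711e-01,  4.62749842e-05]), 'wrist_force': array([ 0.64786107, -0.20687142, -0.40667677]), 'wrist_torque': array([ 0.00949604, -0.01809537,  0.0503756 ]), 'gripper_force': 0.0, 'gripper_width': 0.08560930086198319}
top [[512.7489060731192, 0.0, 277.5136230722997], [0.0, 512.7489060731192, 205.9631074472956], [0.0, 0.0, 1.0]] -0.025585574260745068 [[-0.021, 0.985, -0.174, 0.323], [-1.0, -0.021, 0.005, 0.032], [0.001, 0.174, 0.985, 1.793], [0.0, 0.0, 0.0, 1.0]]
scene [[539.063897350992, 0.0, 277.92101835454383], [0.0, 539.063897350992, 214.5012705771189], [0.0, 0.0, 1.0]] -0.20076756817999464 [[-0.466, -0.518, 0.717, 1.64], [0.885, -0.275, 0.377, 0.56], [0.002, 0.81, 0.587, 0.934], [0.0, 0.0, 0.0, 1.0]]
{'intrinsics': array([[362.3633444 ,   0.        , 276.72485701],
       [  0.        , 362.3633444 , 210.28157697],
       [  0.        ,   0.        ,   1.        ]]), 'k1': 0.006464172794788981, 'mount': array([[ 6.74844677e-04,  9.62066718e-01,  2.72813444e-01,
         6.86232786e-02],
       [ 9.99999678e-01, -5.31024603e-04, -6.01009103e-04,
        -7.45034790e-04],
       [-4.33340204e-04,  2.72813762e-01, -9.62066767e-01,
        -1.42399059e-01],
       [ 0.00000000e+00,  0.00000000e+00,  0.00000000e+00,
         1.00000000e+00]])}
```

View pics/top0.png

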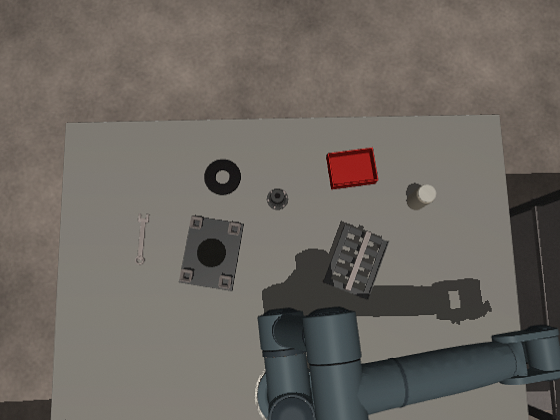

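View pics/scene0.png

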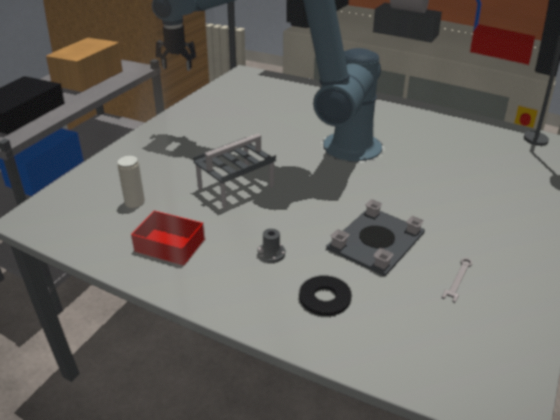

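The top view shows the base sockets near (197,222), (236,228), (187,275) and (226,282), and the pad at (211,253). The housing is at (278,199) and the frame's handle runs from (368,233) to (351,290). The scene view confirms that everything is standing.

```bash
python3 - <<'E'
from h import *
c=cam("top")
s=p2w(c,[(197,222),(236,228),(187,275),(226,282)],.047); print(s.round(3),s.mean(0))
print("pad",p2w(c,[(211,253)],.017))
print("hous top",p2w(c,[(278,193)],.07), "foot",p2w(c,[(278,201)],.008))
h=p2w(c,[(368,233),(351,290)],.160);print("handle",h,h.mean(0))
d=s[0]-s[2];print("base yaw",np.degrees(np.arctan2(d[1],d[0])));d=h[0]-h[1];print("frame yaw",np.degrees(np.arctan2(d[1],d[0])))
s=observe();print(Rq(s["tool_rot"]).as_matrix().round(3))
im=cv2.imread("pics/top0.png")[160:310,170:400];cv2.imwrite("pics/c0.png",cv2.resize(im,None,fx=3.4,fy=3.4,interpolation=cv2.INTER_CUBIC))
E
```

```text
[[0.581 0.302 0.047]
 [0.558 0.168 0.047]
 [0.401 0.335 0.047]
 [0.375 0.203 0.047]] [0.4787123  0.25234732 0.047     ]
pad [[0.47627711 0.25789792 0.017     ]]
hous top [[0.67245919 0.02176813 0.07      ]] foot [[0.65613787 0.02200723 0.008     ]]
handle [[ 0.5173723  -0.26341436  0.16      ]
 [ 0.33819331 -0.20065122  0.16      ]] [ 0.4277828  -0.23203279  0.16      ]
base yaw -10.32945521208115
frame yaw -19.304428379259924
[[ 0.964  0.266 -0.   ]
 [ 0.266 -0.964  0.002]
 [ 0.    -0.002 -1.   ]]
```

View pics/c0.png

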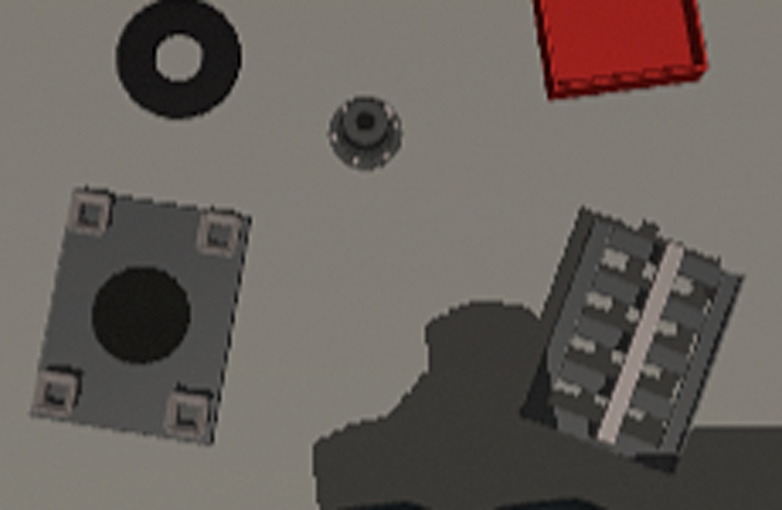

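```bash
python3 -m handwheel '[[[-1,40,-31,0,0,0,0],[-1,75,-58,0,0,0,0],[-1,107,-83,0,0,0,0],[-1,139,-108,0,0,0,0],[-1,171,-133,0,0,0,0],[-1,203,-158,0,0,0,0],[-1,235,-183,0,0,0,0],[-1,267,-208,0,0,0,0],[-1,299,-233,0,0,0,0],[-1,331,-258,0,0,0,0],[-1,363,-283,0,0,0,0],[-1,390,-301,0,0,0,0]]]'
python3 - <<'E'
from h import *
c=cam("top")
s=p2w(c,[(196.8,222.6),(234.7,228.8),(187.1,275.3),(225.6,281.5)],.047); print(s.round(3),s.mean(0))
print("pad",p2w(c,[(211.5,252.6)],.017))
print("hous top",p2w(c,[(277.4,196.2)],.07), "foot",p2w(c,[(277.6,199.4)],.012))
h=p2w(c,[(368.2,232.6),(348.5,289.7)],.160);print("handle",h,h.mean(0))
d=s[0]-s[2];print("base yaw",np.degrees(np.arctan2(d[1],d[0])));d=h[0]-h[1];print("frame yaw",np.degrees(np.arctan2(d[1],d[0])))
o=observe();print(o["eef_pos"],Rq(o["tool_rot"]).as_matrix().T@(np.array([.659,.022,.2])-o["eef_pos"])*1000)
E
```

```text
time_s: 1.1
eef_pos: [0.4695, -0.2301, 0.231]
tool_rot: [-0.0, 0.991, 0.135, -0.0]
wrist_force: [0.2, -0.1, -0.9]
gripper_width: 0.0855
gripper_force: 0.0
[[0.579 0.303 0.047]
 [0.555 0.173 0.047]
 [0.4   0.335 0.047]
 [0.377 0.205 0.047]] [0.47769753 0.25388518 0.047     ]
pad [[0.47762643 0.25616664 0.017     ]]
hous top [[0.66133199 0.02406085 0.07      ]] foot [[0.66117286 0.02332053 0.012     ]]
handle [[ 0.5186481  -0.2641232   0.16      ]
 [ 0.33930207 -0.19281978  0.16      ]] [ 0.42897509 -0.22847149  0.16      ]
base yaw -10.072316659907727
frame yaw -21.681510228801066
[ 0.46946314 -0.23013163  0.23100438] [ 249.91128973 -192.43755827   31.11246094]
```

```bash
python3 -m handwheel '[[[-1,32,-25,3,0,0,0],[-1,64,-49,6,0,0,0],[-1,96,-74,10,0,0,0],[-1,128,-98,15,0,0,0],[-1,160,-123,22,0,0,0],[-1,192,-147,30,0,0,0],[-1,220,-170,40,0,0,0],[-1,240,-185,45,0,0,0],[-1,252,-193,50,0,0,0],[-1,252,-193,50,0,0,0],[-1,252,-193,50,0,0,0]]]'
python3 - <<'E'
from h import *
c,im=snap("wrist","w1.png")
print(w2p(c,[[.661,.0235,.07]]))
E
```

```text
time_s: 2.02
eef_pos: [0.6599, 0.0205, 0.1803]
tool_rot: [-0.0, 0.991, 0.135, -0.001]
wrist_force: [-0.4, 0.1, -0.3]
gripper_width: 0.0853
gripper_force: 0.0
[[274.03703464 203.4412422 ]]
```

View pics/w1.png

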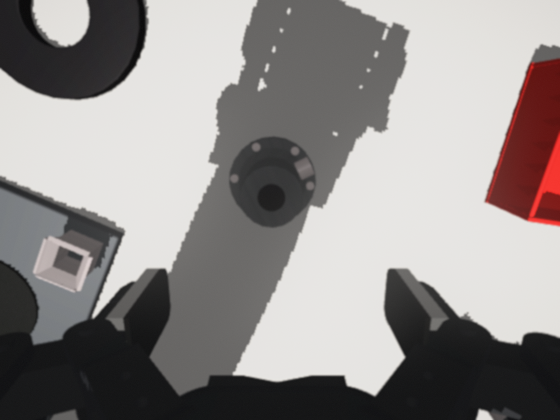

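The wrist view shows the housing's bore at (271,197) and its flange centred near (272.5,180). It stands between the open fingers, a little ahead of them.

```bash
python3 - <<'E'
from h import *
c=cam("wrist")
print(p2w(c,[(271,197),(272.5,180.5)],[.07,.012]))
q=p2w(c,[(271,197),(272.5,180.5)],[.07,.012]).mean(0);q[2]=.034
o=observe();print(Rq(o["tool_rot"]).as_matrix().T@(q-o["eef_pos"])*1000)
E
```

```text
[[0.66499702 0.02606045 0.07      ]
 [0.66567001 0.02577971 0.012     ]]
[  7.04505411  -4.48233229 146.90879216]
```

```bash
python3 -m handwheel '[[[-1,3,-2,15,0,0,0],[-1,7,-4,45,0,0,0],[-1,7,-4.5,75,0,0,0],[-1,7,-4.5,105,0,0,0],[-1,7,-4.5,130,0,0,0],[-1,7,-4.5,143,0,0,0],[-1,7,-4.5,147,0,0,0],[-1,7,-4.5,147,0,0,0]]]'
python3 -m handwheel '[[[1,0,0,0,0,0,0],[1,0,0,0,0,0,0],[1,0,0,0,0,0,0],[1,0,0,0,0,0,0],[1,0,0,0,0,0,0],[1,0,0,0,0,0,0],[1,0,0,0,0,0,0],[1,0,0,0,0,0,0],[1,0,0,0,0,0,0],[1,0,0,0,0,0,0]]]'
```

```text
time_s: 2.73
eef_pos: [0.6653, 0.0258, 0.0334]
tool_rot: [-0.0, 0.991, 0.134, -0.001]
wrist_force: [-0.1, -0.2, -0.2]
gripper_width: 0.0852
gripper_force: 0.0
time_s: 3.57
eef_pos: [0.6673, 0.0263, 0.0365]
tool_rot: [0.0, 0.991, 0.134, 0.002]
wrist_force: [-1.2, 0.9, 7.4]
gripper_width: 0.0438
gripper_force: 62.1
```

```bash
python3 -m handwheel '[[[1,0,0,-8,0,0,0],[1,0,0,-25,0,0,0],[1,0,0,-55,0,0,0],[1,-5,-12,-85,0,0,0],[1,-17,-38,-110,0,0,0],[1,-32,-72,-130,0,0,0],[1,-48,-107,-140,0,0,0],[1,-64,-142,-140,0,0,0],[1,-80,-177,-140,0,0,0],[1,-96,-212,-140,0,0,0],[1,-108,-240,-140,0,0,0],[1,-116,-258,-140,0,0,0]]]'
python3 -m handwheel '[[[1,-4,-9,0,0,0,0],[1,-5,-13,0,0,0,0],[1,-5,-13,0,0,0,0],[1,-5,-13,0,0,0,0]]]'
python3 - <<'E'
from h import *
c,im=snap("wrist","w2.png")
E
```

```text
time_s: 4.57
eef_pos: [0.4821, 0.246, 0.1731]
tool_rot: [-0.0, 0.991, 0.135, -0.002]
wrist_force: [0.3, -0.6, -6.0]
gripper_width: 0.0439
gripper_force: 62.6
time_s: 4.9
eef_pos: [0.4778, 0.2547, 0.1742]
tool_rot: [0.0, 0.991, 0.134, 0.0]
wrist_force: [0.4, 0.1, -4.9]
gripper_width: 0.044
gripper_force: 62.6
```

View pics/w2.png

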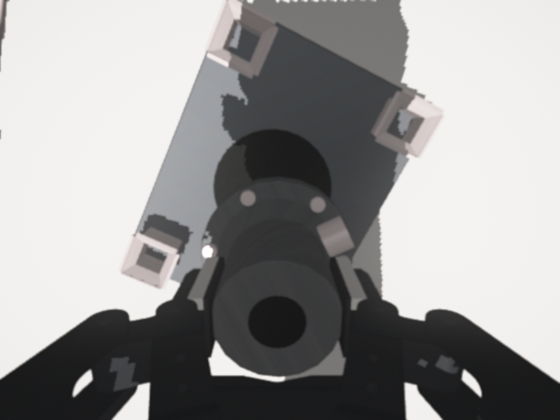

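The wrist view shows three sockets at about (240,38), (407,122) and (152,258). The pad is centred near (272.5,187), and the housing is held straight.

```bash
python3 - <<'E'
from h import *
c=cam("wrist");o=observe()
a=np.linspace(0,2*np.pi,9)
# fit pad centre to seen edge extremes
from scipy.optimize import least_squares
def f(p):
    t=np.linspace(0,2*np.pi,721);u=w2p(c,np.c_[p[0]+.05*np.cos(t),p[1]+.05*np.sin(t),0*t+.017])
    return [u[:,0].min()-214,u[:,0].max()-331,u[:,1].min()-129]
r=least_squares(f,[.478,.255],diff_step=1e-4);print(r.x,r.fun)
s=p2w(c,[(240,38),(407,122),(152,258)],.035);print(s,(s[1]+s[2])/2)
q=np.r_[r.x,.053];print(Rq(o["tool_rot"]).as_matrix().T@(q-o["eef_pos"])*1000)
E
```

```text
[0.47874598 0.25897762] [-0.69037369  0.69126009  0.05773555]
[[0.58287956 0.31100718 0.035     ]
 [0.55990347 0.17560989 0.035     ]
 [0.39928633 0.34187321 0.035     ]] [0.4795949  0.25874155 0.035     ]
[  1.86173401  -4.11039674 121.21908826]
```

```bash
python3 -m handwheel '[[[1,2,-4,20,0,0,0],[1,2,-4,50,0,0,0],[1,2,-4,78,0,0,0],[1,2,-4,98,0,0,0],[1,2,-4,110,0,0,0],[1,2,-4,115,0,0,0],[1,2,-4,118,0,0,0],[1,2,-4,120,0,0,0],[1,2,-4,121,0,0,0],[1,2,-4,122,0,0,0],[1,2,-4,122,0,0,0]]]'
```

```text
time_s: 5.87
eef_pos: [0.4793, 0.2601, 0.0535]
tool_rot: [-0.0, 0.991, 0.134, 0.001]
wrist_force: [0.2, 0.6, -2.9]
gripper_width: 0.0439
gripper_force: 62.6
```

```bash
python3 -m handwheel '[[[1,0,0,1,0,0,0],[1,0,0,1,0,0,0],[1,0,0,1,0,0,0]]]'; python3 -m handwheel '[[[0.4,0,0,0,0,0,0],[0,0,0,0,0,0,0],[-0.3,0,0,0,0,0,0],[-0.6,0,0,0,0,0,0],[-1,0,0,0,0,0,0],[-1,0,0,0,0,0,0],[-1,0,0,0,0,0,0]]]'
```

```text
time_s: 6.12
eef_pos: [0.4792, 0.2601, 0.0534]
tool_rot: [0.0, 0.991, 0.134, 0.001]
wrist_force: [-3.9, -1.5, 5.5]
gripper_width: 0.0436
gripper_force: 63.7
time_s: 6.7
eef_pos: [0.4784, 0.2599, 0.0515]
tool_rot: [-0.0, 0.991, 0.134, 0.0]
wrist_force: [-0.1, 0.7, -0.4]
gripper_width: 0.0852
gripper_force: 0.0
```

```bash
python3 -m handwheel '[[[-1,0,0,-10,0,0,0],[-1,0,0,-35,0,0,0],[-1,0,0,-70,0,0,7],[-1,0,0,-105,0,0,14],[-1,0,0,-140,0,0,20],[-1,-15,8,-165,0,0,25],[-1,-30,15,-180,0,0,25],[-1,-30,15,-180,0,0,25],[-1,-30,15,-180,0,0,25],[-1,-30,15,-180,0,0,25]]]'
python3 - <<'E'
from h import *
c,im=snap("wrist","w3.png")
cv2.imwrite("pics/w3b.png",cv2.resize(im[:,:,::-1],(800,600),interpolation=cv2.INTER_CUBIC))
E
```

```text
time_s: 7.53
eef_pos: [0.453, 0.2374, 0.2306]
tool_rot: [0.0, 0.996, -0.084, -0.0]
wrist_force: [-0.0, -0.2, -1.1]
gripper_width: 0.0852
gripper_force: 0.0
```

View pics/w3b.png

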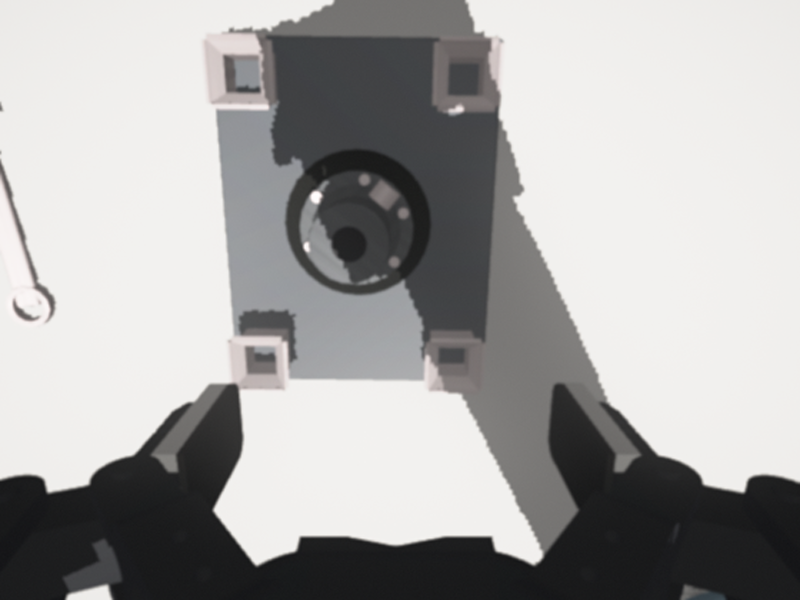

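The housing stands inside the pad. The socket mouths, on the 800-px scale, are at (238,72), (467,74), (259,363) and (454,362), and the pad spans x 286–431, y 149–294.

```bash
python3 - <<'E'
from h import *
from scipy.optimize import least_squares
c=cam("wrist");k=560/800
m=np.array([(238.5,72),(467.5,74),(259,363),(454,362)])*k
L=np.array([(92,67),(92,-67),(-92,67),(-92,-67)])/1000
def W(p,L,z): a=p[2];return np.c_[p[0]+L[:,0]*np.cos(a)-L[:,1]*np.sin(a),p[1]+L[:,0]*np.sin(a)+L[:,1]*np.cos(a),np.full(len(L),z)]
r=least_squares(lambda p:(w2p(c,W(p,L,.047))-m).ravel(),[.478,.257,-.17],x_scale=[.1,.1,1],diff_step=1e-4)
print(r.x,np.degrees(r.x[2]),r.fun.round(1))
print("pad",p2w(c,np.array([(358.5,221.5)])*k,.017))
print("housing bore",p2w(c,np.array([(349,244)])*k,.087),"flange",p2w(c,np.array([(358.5,222)])*k,.027))
np.save("base.npy",r.x)
o=observe();M=Rq(o["tool_rot"]).as_matrix();print(M.round(3))
q=np.array([.429,-.2285,.231]);print(M.T@(q-o["eef_pos"])*1000)
E
```

```text
[ 0.47867524  0.2588443  -0.17414025] -9.977501388112929 [-1.1 -1.4  0.7 -1.4 -0.7  1.3  1.3  2.9]
pad [[0.47999579 0.25845171 0.017     ]]
housing bore [[0.47663706 0.25967068 0.087     ]] flange [[0.4808141  0.25761411 0.027     ]]
[[ 0.986 -0.167 -0.002]
 [-0.167 -0.986 -0.   ]
 [-0.002  0.001 -1.   ]]
[ 54.14961727 463.36735578  -0.79870958]
```

```bash
python3 -m handwheel '[[[-1,4,35,-5,0,0,1],[-1,8,76,-10,0,0,2],[-1,13,117,-20,0,0,3],[-1,18,158,-30,0,0,5],[-1,23,199,-30,0,0,6],[-1,28,240,-30,0,0,8],[-1,32,281,-30,0,0,10],[-1,37,322,-30,0,0,12],[-1,42,363,-30,0,0,12],[-1,47,400,-30,0,0,12],[-1,52,430,-30,0,0,12],[-1,52,455,-30,0,0,12]]]'
python3 -m handwheel '[[[-1,0,5,0,0,0,0],[-1,0,7,0,0,0,0],[-1,0,7,0,0,0,0],[-1,0,7,0,0,0,0]]]'
python3 - <<'E'
from h import *
c,im=snap("wrist","w4.png")
cv2.imwrite("pics/w4b.png",cv2.resize(im[:,:,::-1],(800,600),interpolation=cv2.INTER_CUBIC))
E
```

```text
time_s: 8.58
eef_pos: [0.4283, -0.2222, 0.2596]
tool_rot: [-0.001, 0.982, -0.188, -0.001]
wrist_force: [0.1, 0.8, -0.4]
gripper_width: 0.0856
gripper_force: 0.0
time_s: 8.92
eef_pos: [0.4262, -0.2253, 0.2606]
tool_rot: [-0.0, 0.982, -0.187, -0.001]
wrist_force: [0.0, 0.0, -0.2]
gripper_width: 0.0855
gripper_force: 0.0
```

View pics/w4b.png

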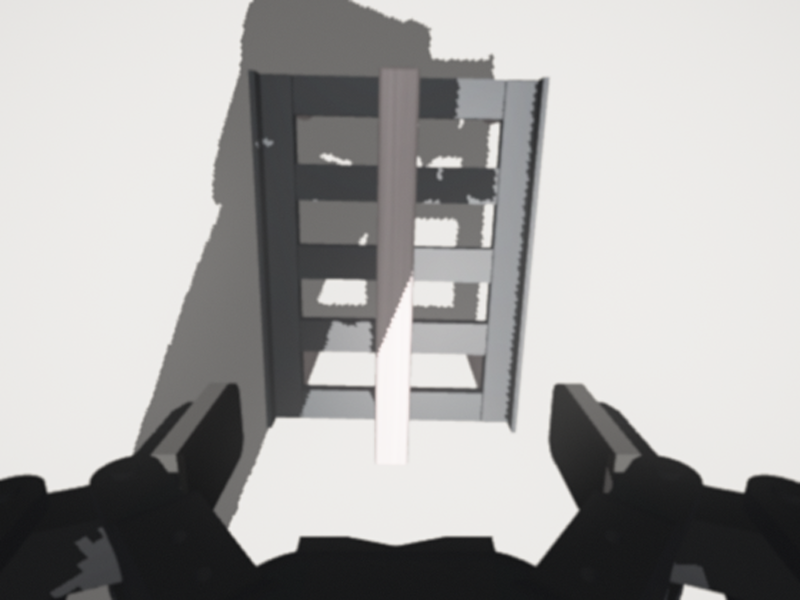

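The handle's top face runs from (399,69) to (392,463) on the 800-px scale, nearly along the tool's x axis. The frame is centred between the fingers.

```bash
python3 - <<'E'
from h import *
c=cam("wrist");k=.7;o=observe();M=Rq(o["tool_rot"]).as_matrix()
h=p2w(c,np.array([(399,69),(392,463)])*k,.160);d=h[0]-h[1];print(h,np.linalg.norm(d))
D=p2w(c,np.array([(250,72),(548,78),(268,425),(515,430)])*k,.100);print("deck",D.mean(0))
yaw=np.degrees(np.arctan2(d[1],d[0]));ty=np.degrees(np.arctan2(M[1,0],M[0,0]));print("yaw",yaw,"tool",ty,"turn",ty-yaw)
q=h.mean(0);q[2]=.152-.019+.019*2
print(q,M.T@(h.mean(0)-o["eef_pos"])*1000)
E
```

```text
[[ 0.52202652 -0.26434189  0.16      ]
 [ 0.34203364 -0.18994585  0.16      ]] 0.19476191792224157
deck [ 0.42866442 -0.22575673  0.1       ]
yaw -22.456661899887617 tool -21.50308534829135 turn 0.9535765515962673
[ 0.43203008 -0.22714387  0.171     ] [  6.14271872  -0.23870252 100.87791242]
```

```bash
python3 -m handwheel '[[[-1,3,0,15,0,0,1],[-1,5,0,45,0,0,1],[-1,5,0,75,0,0,1],[-1,5,0,100,0,0,1],[-1,5,0,115,0,0,1],[-1,5,0,123,0,0,1],[-1,5,0,125,0,0,1],[-1,5,0,125,0,0,1]]]'
python3 -m handwheel '[[[1,0,0,0,0,0,0],[1,0,0,0,0,0,0],[1,0,0,0,0,0,0],[1,0,0,0,0,0,0],[1,0,0,0,0,0,0],[1,0,0,0,0,0,0],[1,0,0,0,0,0,0],[1,0,0,0,0,0,0],[1,0,0,0,0,0,0],[1,0,0,0,0,0,0],[1,0,0,0,0,0,0],[1,0,0,0,0,0,0]]]'
```

```text
time_s: 9.63
eef_pos: [0.431, -0.2278, 0.1365]
tool_rot: [0.0, 0.981, -0.195, 0.0]
wrist_force: [0.4, 0.1, -0.8]
gripper_width: 0.0852
gripper_force: 0.0
time_s: 10.63
eef_pos: [0.4312, -0.2278, 0.1368]
tool_rot: [-0.001, 0.981, -0.196, 0.0]
wrist_force: [0.7, 5.2, 4.7]
gripper_width: 0.0168
gripper_force: 61.5
```

```bash
python3 -m handwheel '[[[1,0,0,-3,0,0,0],[1,0,0,-12,0,0,0],[1,0,0,-30,0,0,0],[1,0,0,-55,0,0,0],[1,0,0,-80,0,0,0],[1,0,0,-105,0,0,0],[1,0,0,-125,0,0,0],[1,0,0,-138,0,0,0],[1,0,0,-142,0,0,0],[1,0,0,-142,0,0,0]]]'
python3 - <<'E'
from h import *
o=observe();M=Rq(o["tool_rot"]).as_matrix();b=np.load("base.npy")
print(o["wrist_torque"],M.round(3),M.T@(np.r_[.4788,.2588,.279]-o["eef_pos"])*1000, np.degrees(np.arctan2(M[1,0],M[0,0])-b[2]))
E
```

```text
time_s: 11.47
eef_pos: [0.4306, -0.2285, 0.2787]
tool_rot: [0.0, 0.981, -0.196, 0.0]
wrist_force: [-0.0, 0.0, -7.3]
gripper_width: 0.0171
gripper_force: 60.1
[-0.02671816 -0.06685818  0.01626124] [[ 0.923 -0.384  0.   ]
 [-0.384 -0.923 -0.001]
 [ 0.001  0.001 -1.   ]] [-142.82772219 -468.42408993   -0.7984238 ] -12.630961400902038
```

```bash
python3 -m handwheel '[[[1,-3,-10,0,0,0,-0.3],[1,-9,-30,0,0,0,-1],[1,-18,-60,0,0,0,-2],[1,-28,-93,0,0,0,-3],[1,-38,-126,0,0,0,-4],[1,-48,-159,0,0,0,-5],[1,-58,-192,0,0,0,-6],[1,-68,-225,0,0,0,-7],[1,-78,-258,0,0,0,-8],[1,-89,-291,0,0,0,-9],[1,-99,-324,0,0,0,-10],[1,-109,-357,0,0,0,-11]]]'
python3 - <<'E'
from h import *
o=observe();M=Rq(o["tool_rot"]).as_matrix();b=np.load("base.npy")
print(M.T@(np.r_[.4788,.2588,.279]-o["eef_pos"])*1000, np.degrees(np.arctan2(M[1,0],M[0,0])-b[2]))
E
```

```text
time_s: 12.47
eef_pos: [0.4656, 0.1453, 0.276]
tool_rot: [0.0, 0.995, -0.1, -0.002]
wrist_force: [0.9, -0.3, -6.9]
gripper_width: 0.0166
gripper_force: 60.1
[  -9.72962914 -113.85680341   -3.06169647] -1.5380475020047102
```

```bash
python3 -m handwheel '[[[1,-3,-30,0,0,0,-0.5],[1,-5,-58,0,0,0,-1],[1,-8,-82,0,0,0,-1.5],[1,-9,-98,0,0,0,-1.5],[1,-10,-107,0,0,0,-1.5],[1,-10,-110,0,0,0,-1.5],[1,-10,-110,0,0,0,-1.5],[1,-10,-110,0,0,0,-1.5],[1,-10,-110,0,0,0,-1.5],[1,-10,-110,0,0,0,-1.5]]]'
python3 - <<'E'
from h import *
o=observe();M=Rq(o["tool_rot"]).as_matrix();b=np.load("base.npy")
print(M.T@(np.r_[.4788,.2588,.279]-o["eef_pos"])*1000, np.degrees(np.arctan2(M[1,0],M[0,0])-b[2]))
c,im=snap("wrist","w5.png")
cv2.imwrite("pics/w5b.png",cv2.resize(im[:,:,::-1],(800,600),interpolation=cv2.INTER_CUBIC))
E
```

```text
time_s: 13.3
eef_pos: [0.4796, 0.2521, 0.2782]
tool_rot: [0.0, 0.996, -0.089, -0.0]
wrist_force: [-0.4, 0.5, -6.6]
gripper_width: 0.0166
gripper_force: 60.1
[-2.01717899 -6.46592069 -0.75980387] -0.19761018321101284
```

View pics/w5b.png

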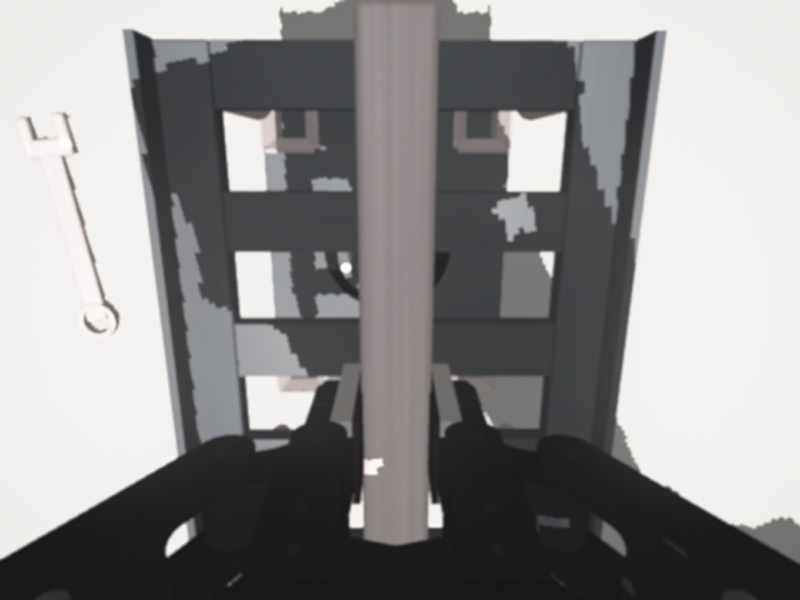

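The frame hangs level, its deck's far edge at y≈41 and its far corners at (125,31) and (665,32). The base sockets show through it at about (296,130) and (483,131), with the near ones just visible.

```bash
python3 - <<'E'
from h import *
c=cam("wrist");o=observe();M=Rq(o["tool_rot"]).as_matrix();k=.7
t=lambda uv,z:((p2w(c,np.array(uv)*k,z)-o["eef_pos"])@M*1000).round(1)
print("deck far edge",t([(300,41),(500,41)],.246)); print("flange corners",t([(125,31),(665,32)],.246))
# sockets: near lip edges of far sockets (y=152, z .047), near-lip of near sockets (y=390)
W=p2w(c,np.array([(265,152),(509,152),(279,390),(494,390)])*k,.047);b=np.array([.4788,.2588]);a=-.174
Rm=np.array([[np.cos(a),np.sin(a)],[-np.sin(a),np.cos(a)]]);print("in base axes",((W[:,:2]-b)@Rm.T*1000).round(1),"expect x 77,-107; y +-82")
E
```

```text
deck far edge [[101.5 -29.6  32.4]
 [101.6  31.7  32.4]]
flange corners [[104.1 -82.8  32.4]
 [104.   81.9  32.4]]
in base axes [[  71.7   84.1]
 [  71.2  -85.2]
 [-108.7   85.9]
 [-109.2  -83.6]] expect x 77,-107; y +-82
```

```bash
python3 -m handwheel '[[[1,-1,-3,5,0,0,-0.2],[1,-2,-6.5,18,0,0,-0.2],[1,-2,-6.5,35,0,0,-0.2],[1,-2,-6.5,52,0,0,-0.2],[1,-2,-6.5,65,0,0,-0.2],[1,-2,-6.5,73,0,0,-0.2],[1,-2,-6.5,75,0,0,-0.2],[1,-2,-6.5,75,0,0,-0.2],[1,-2,-6.5,75,0,0,-0.2],[1,-2,-6.5,75,0,0,-0.2]]]'
python3 - <<'E'
from h import *
o=observe();M=Rq(o["tool_rot"]).as_matrix();b=np.load("base.npy")
print(M.T@(np.r_[.4788,.2588,.1508]-o["eef_pos"])*1000, np.degrees(np.arctan2(M[1,0],M[0,0])-b[2]))
E
```

```text
time_s: 14.18
eef_pos: [0.4796, 0.26, 0.2046]
tool_rot: [-0.0, 0.996, -0.086, 0.001]
wrist_force: [0.0, -0.3, -7.2]
gripper_width: 0.0173
gripper_force: 60.1
[-0.65656792  1.34004318 53.77660915] 0.07897685636901519
```

Lower slowly into the sockets, watching the force.

```bash
python3 -m handwheel '[[[1,-0.5,1,5,0,0,0],[1,-0.5,1,11,0,0,0],[1,-0.5,1,17,0,0,0],[1,-0.5,1,23,0,0,0],[1,-0.5,1,29,0,0,0],[1,-0.5,1,33,0,0,0],[1,-0.5,1,35,0,0,0],[1,-0.5,1,35,0,0,0]]]'
python3 -m handwheel '[[[1,0,0,3,0,0,0],[1,0,0,6,0,0,0],[1,0,0,9,0,0,0],[1,0,0,12,0,0,0],[1,0,0,13,0,0,0],[1,0,0,13,0,0,0]]]'
```

```text
time_s: 14.85
eef_pos: [0.4777, 0.2587, 0.1675]
tool_rot: [0.0, 0.996, -0.086, -0.001]
wrist_force: [0.5, 0.5, -6.8]
gripper_width: 0.0169
gripper_force: 60.1
time_s: 15.35
eef_pos: [0.4778, 0.2587, 0.1548]
tool_rot: [0.0, 0.996, -0.086, -0.0]
wrist_force: [0.6, 0.0, -7.3]
gripper_width: 0.0169
gripper_force: 60.1
```

```bash
python3 -m handwheel '[[[1,0,0,1,0,0,0],[1,0,0,2,0,0,0],[1,0,0,3,0,0,0],[1,0,0,4,0,0,0],[1,0,0,4.5,0,0,0],[1,0,0,4.5,0,0,0]]]'
```

```text
time_s: 15.85
eef_pos: [0.4781, 0.2588, 0.1508]
tool_rot: [-0.0, 0.996, -0.086, 0.0]
wrist_force: [0.5, -0.1, -7.2]
gripper_width: 0.0168
gripper_force: 60.2
```

```bash
python3 -m handwheel '[[[1,0,0,0.7,0,0,0],[1,0,0,1.4,0,0,0],[1,0,0,1.4,0,0,0],[1,0,0,1.4,0,0,0]]]'
```

```text
time_s: 16.18
eef_pos: [0.4784, 0.2594, 0.1505]
tool_rot: [-0.001, 0.996, -0.086, 0.0]
wrist_force: [-3.9, 3.4, 1.9]
gripper_width: 0.017
gripper_force: 61.4
```

```bash
python3 -m handwheel '[[[0.6,0,0,0,0,0,0],[0.3,0,0,0,0,0,0],[0,0,0,0,0,0,0],[-0.5,0,0,0,0,0,0],[-1,0,0,0,0,0,0],[-1,0,0,0,0,0,0],[-1,0,0,0,0,0,0],[-1,0,0,0,0,0,0]]]'
python3 -m handwheel '[[[-1,0,0,-8,0,0,0],[-1,0,0,-25,0,0,0],[-1,0,0,-50,0,0,0],[-1,0,0,-80,0,0,0],[-1,0,0,-105,0,0,0],[-1,0,0,-120,0,0,0],[-1,0,0,-120,0,0,0],[-1,0,0,-120,0,0,0],[-1,0,0,-120,0,0,0]]]'
python3 - <<'E'
from h import *
c,im=snap("wrist","w6.png")
cv2.imwrite("pics/w6b.png",cv2.resize(im[:,:,::-1],(800,600),interpolation=cv2.INTER_CUBIC))
E
```

```text
time_s: 16.85
eef_pos: [0.4782, 0.2588, 0.1494]
tool_rot: [0.0, 0.996, -0.086, 0.0]
wrist_force: [0.2, 0.1, -0.2]
gripper_width: 0.0855
gripper_force: 0.0
time_s: 17.6
eef_pos: [0.4774, 0.2586, 0.268]
tool_rot: [0.0, 0.996, -0.086, -0.001]
wrist_force: [-0.6, -0.5, 0.3]
gripper_width: 0.0855
gripper_force: 0.0
```

View pics/w6b.png

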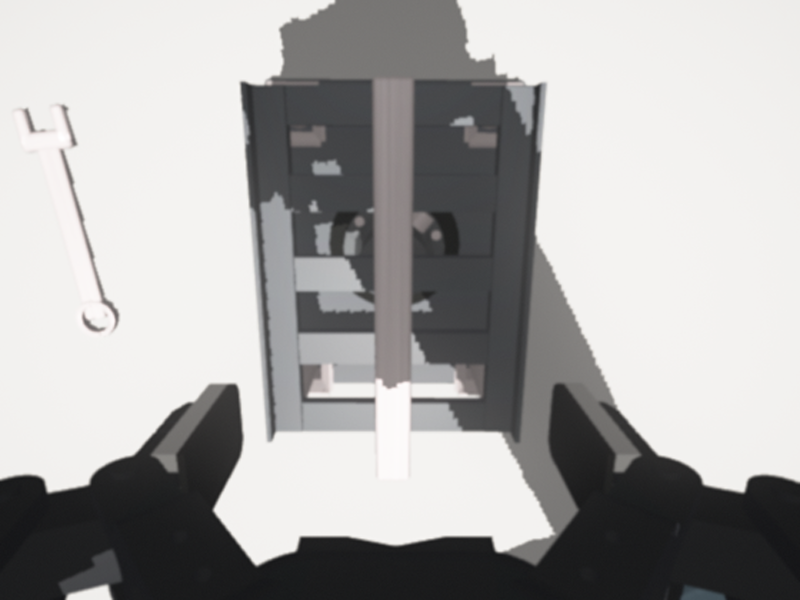

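The frame sits square and level over the base, with the housing upright under the deck around (395,250). The release height matches fully home.

```bash
python3 -c "
from plant import *
print(finish_job())"
```

```text
the job is handed in; nothing more can be done
None
```

The housing is upright on the pad, the stacking frame is seated over it and released, and the job was handed in at about 17.6 s; no verdict came back, but the last image and the release height both matched fully home.

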